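# Set the sashes of the slide-drying cabinet

### The job

The clear drying cabinet on the bench has two bays, each with its own vertical sliding sash: a rack of glass slides stands in one bay and a round jar in the other. By the handles on top, pull the sash of the bay with the slide rack all the way down, shut, to keep dust off the slides, and raise the sash of the bay with the jar all the way up to its top stop so the jar can be fetched. Leave the rack and the jar standing where they are.

Things in the scene. Friction and masses are not known exactly. Their poses are not given: they have to be found in the camera images.
- left_handle (a point): Centre of the steel lift bar above the left (+y) sash: 90 mm long, 14 x 14 mm, stems near its ends, 21 mm clear above the sash rail: pinch its middle from above across the 14 mm. Axes: x level, square to the sash, into the cabinet; y along the bar; z up. Height 195 mm when shut, 305 mm at the top stop; moves straight up and down. About 11 N lifts it, 4 N lowers it; stays where left.
- right_handle (a point): The same on the right (-y) sash, 206 mm along -y from the left bar when level with it; same sizes, axes, heights and forces. The fixed cabinet is 260 mm deep, 424 mm wide, its clear roof 154 mm high, the sashes on its robot side; three upright sash guides, 103 mm either side of each bar's centre, end at 205 mm.
- rack_centre (a point): White slide rack, 110 x 84 mm, 64 mm high with eight upright glass slides, on the floor of one of the two bays, behind the sash; in the bar's frame it lies within 20 mm in y of the middle of the bar of its own bay. The point is at its middle, 30 mm above its underside.
- jar_centre (a point): Round amber glass jar with a white cap, 64 mm across, 85 mm high, standing in the other bay; the point is at its centre, half-way up.

How it is judged:
By the outcome, as a careful person would: the job done as asked, in the order asked, and still so for the second after the job is handed in, with the robot touching nothing.
It also fails if it takes over 51 s, if anything falls off the work surface, if the arm or the gripper's body presses on something with over 40 N, if the wrist force passes 120 N, or if a joint passes its speed limit or range.

### The arm

A 6-joint arm with a two-finger parallel gripper is mounted at the origin on the work surface. World frame = base frame: x ahead of the robot, y to its left, z up, the work surface at z = 0. Lengths are in m, angles in rad, forces in N, time in s.
With the tool pointing down it reaches from about 0.375 to 0.925 m from the base axis. Payload 5.7 kg.
Tool frame: the origin (TCP) lies on the centre line of the jaws, within the pads' length; the fingertips stand finger_overhang ahead of it and the grasp point (between the pads) lies 5 mm behind it (finger_overhang is the distance from the TCP to the fingertips, in m); z points along the fingers, x is the direction in which the jaws open and shut, and the axes are right-handed (so a half turn about z gives the same grasp; the last joint's range is limited). The gripper opens to 88 mm and grips with 3 to 60 N. Pads are 20 mm wide; open, the fingers measure 115 mm over their backs; the gripper's body (75 mm by 178 mm) begins 61 mm behind the grasp point.
Start: joints at [-1.259, 0.359, 1.51, -0, 1.272, -0.115], TCP at [0.248, -0.546, 0.237] pointing down, gripper open.
Joint ranges: [-2.97, 2.97], [-1.01, 2.36], [0.21, 2.38], [-0.96, 4.11], [0.2, 2.71], [-2.98, 2.98]. Speed limits (rad/s): [2.39, 2.39, 3.14, 3.14, 3.14, 3.14].

### API

Orientations are given as [roll, pitch, yaw] about the fixed x, y, z axes, in that order (R = Rz(yaw) Ry(pitch) Rx(roll)).
In Python, from station import * gives the robot as it stands. The module is installed in compiled form; this text tells all that it offers.
- The arm moves only by the tool step_arm, never from a script. Its argument "commands" is a list that holds one entry, the list of rows, each a list of 7 numbers: the shift along the world's x, y, z in m, then the turn, a rotation vector about the world's x, y, z in degrees, then the opening, from -1 (shut) to 1 (fully open). In form: [[[dx, dy, dz, ax, ay, az, gripper], ...]]. A call has 1 to 12 rows; each row is the pose to reach, as a shift and turn from the pose commanded when the call began; what a row does not reach only later rows make up. A row lasts 1/12 s, in which the tool goes at most 41.7 mm and 7.16 degrees, less where a joint would pass 70% of its speed; a pose out of reach is approached as far as the arm can. A call with a gripper value outside its range is refused whole. The fingers move at their own pace and stop on an object; the grip force is fixed at half the most. Time passes only in rows, so rows that repeat a pose let the fingers close. It gives the time, the measured TCP pose, the force and the opening at its end, in the units of the state.
- sense(): the state, without advancing time (a new reading comes with each control period).
- camera(name): name is "scene" or "top" or "wrist"; returns a dict with "frame" (400x640x3 uint8, red, green, blue), "intrinsics" (3x3 intrinsics, pixels), "k1" (the pictures are not rectified: a ray, as slopes to the right and down, at radius r is drawn at 1 + k1 r^2 times it, then the intrinsics apply), "rvec" (rotation vector, rad) and "tvec" (3), from world to camera coordinates, as OpenCV has them; the wrist camera has in their place "mount" (4x4, takes a point from camera to tool coordinates, whose origin is the TCP and whose axes are the tool frame's). Camera axes: x right, y down, z forward; pixel columns grow to the right and rows downward; lengths in m; the calibration is good to about 2 mm. A picture is of the moment at which its call begins: read the wrist's pose just before it. There is no depth.
- close_job(): hands the job in, once; it reports no verdict.
Trained networks look in a picture, given as the dict that the camera call returned (one of the last four; its "shot" number tells which), for a name from the list of things; names that differ only in an ending like _2 or _b are one class to them, and where a whole thing is asked for, a point or a joint stands for the part that bears it (a point fixed in the world has none). Each returns a list of dicts, best first, with "p" (0 to 1); they miss things now and then, are a little off and sometimes report something else, mostly with a low value. They report only what shows in the picture. A call takes as long as a camera call.
- outline_of(picture, query): "region" (400x640 bool, what is visible of it) and "rect" ([left, top, right, bottom] in pixels, round what is visible of it).
The state is a dict: "t": time; "joints": joint angles; "joint_vel": joint speeds; "joint_efforts": joint torques, N m; "tool_pos": TCP position; "ee_rot": TCP orientation; "wrist_force": force on the tool from outside, world axes, zero at the start; "moment": the same for the moment, N m; "finger_gap": finger opening in m.
Only numpy, scipy, OpenCV 4.12 (cv2) and the standard library are available. Lean on these libraries where they do the work, as an engineer would, in place of code of your own. Each camera call takes 0.05 s, during which the arm holds its last target.

## Working session

There is one attempt and no reset: what is moved stays moved. The work goes in short steps, Python scripts to look and compute and a tool call to move; the robot and the scene stay as the last step left them, time stands still between calls to the robot, and variables do not carry over. Pictures are saved under pics/ and viewed, and the job is handed in when it is done.

Besides the shell and the picture viewer there is one more tool, called after ">>>" as name([rows], argument=value, ...), one row to a line, values as JSON. step_arm: Moves the arm, as the interface text tells. Its arguments: {"type":"object","properties":{"commands":{"type":"array"}},"required":["commands"]}

```bash
mkdir -p pics
cat > h.py <<'E'
from station import *
import numpy as np, cv2
def save(c,n): cv2.imwrite('pics/'+n,cv2.cvtColor(c['frame'],cv2.COLOR_RGB2BGR))
E
python3 - <<'E'
from h import *
s=sense();print({k:np.round(v,3) for k,v in s.items()})
import pickle
for n in('scene','top'):
    c=camera(n);save(c,n+'1.png');print(n,c['intrinsics'].tolist() if hasattr(c['intrinsics'],'tolist') else c['intrinsics'],c['k1'],c['rvec'],c['tvec'])
    for q in('left_handle','right_handle','rack_centre','jar_centre'):
        o=outline_of(c,q)
        print(q,[(round(d['p'],2),d['rect']) for d in o[:3]])
    pickle.dump(c,open(n+'.pkl','wb'))
E
```

```text
{'t': np.float64(0.0), 'joints': array([-1.259,  0.36 ,  1.511,  0.   ,  1.273, -0.115]), 'joint_vel': array([-0.002, -0.001, -0.   , -0.   , -0.001, -0.002]), 'joint_efforts': array([-1.0000e-03, -5.1538e+01, -2.7072e+01,  6.7000e-02,  3.5000e-02,
       -0.0000e+00]), 'tool_pos': array([ 0.248, -0.546,  0.236]), 'ee_rot': array([-3.141e+00,  2.000e-03, -1.144e+00]), 'wrist_force': array([-0.027, -0.51 ,  0.089]), 'moment': array([-0.04 ,  0.041,  0.003]), 'finger_gap': np.float64(0.088)}
scene [[480.849975804512, 0.0, 317.3139797963088], [0.0, 480.849975804512, 191.4303407596006], [0.0, 0.0, 1.0]] -0.06293034184187098 [ 2.03956792  1.02886688 -0.48870638] [-0.38809509 -0.19212211  1.26289489]
left_handle [(0.94, [251.0, 87.1, 337.3, 180.9]), (0.45, [132.7, 134.2, 250.4, 241.2])]
right_handle [(0.69, [135.9, 136.6, 248.4, 241.2]), (0.27, [251.0, 88.5, 336.9, 177.9])]
rack_centre []
jar_centre [(0.46, [247.6, 88.8, 338.5, 180.7])]
top [[378.0499651671858, 0.0, 327.9809876905608], [0.0, 378.0499651671858, 194.54931921326565], [0.0, 0.0, 1.0]] -0.024090375243000547 [ 2.17981529 -2.1563058   0.17443947] [-0.00555513  0.65606166  0.73556648]
left_handle [(0.83, [242.6, 250.6, 366.5, 275.5])]
right_handle [(0.96, [373.0, 234.7, 491.2, 255.6])]
rack_centre []
jar_centre []
```

View pics/scene1.png

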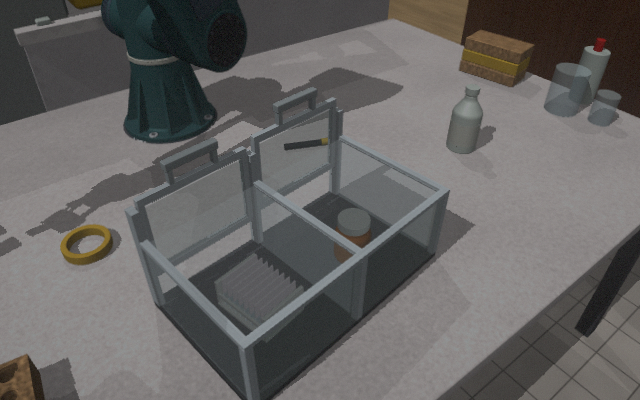

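View pics/top1.png

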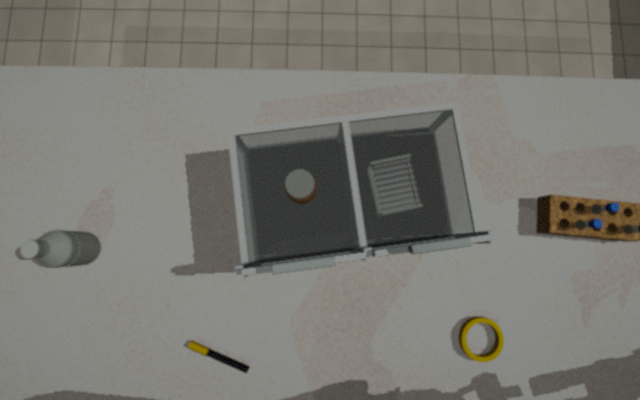

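Scene (viewed from the far side): the jar is in the bay at (352,235) on the right, +y side, and the rack at (260,290) is in the -y bay. The top view agrees, with the jar at (300,185) and the rack at (395,185). So I shut the right sash and raise the left. Next I zoom in on the bars.

Run:
```python
import pickle,cv2
c=pickle.load(open('scene.pkl','rb'))['frame'][:,:,::-1]; t=pickle.load(open('top.pkl','rb'))['frame'][:,:,::-1]
cv2.imwrite('pics/z1.png',cv2.resize(c[80:220,130:345],None,fx=3.7,fy=3.7,interpolation=cv2.INTER_CUBIC))
cv2.imwrite('pics/z2.png',cv2.resize(t[220:285,230:495],None,fx=3,fy=6,interpolation=cv2.INTER_CUBIC))
```

```text
(no output)
```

View pics/z1.png

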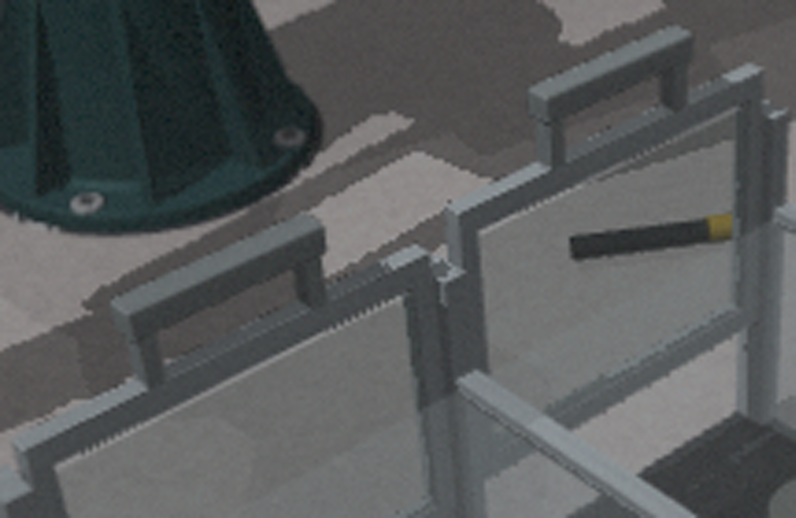

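View pics/z2.png

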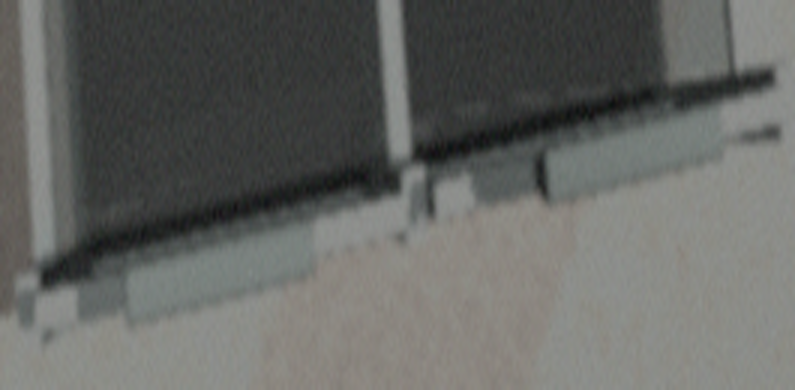

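```bash
cat > fit.py <<'E'
import pickle,cv2,numpy as np
from scipy.optimize import least_squares
C={n:pickle.load(open(n+'.pkl','rb')) for n in('scene','top')}
def proj(n,P):
    c=C[n]; R=cv2.Rodrigues(np.array(c['rvec'],float))[0]
    q=np.asarray(P)@R.T+np.array(c['tvec']).ravel(); s=q[:,:2]/q[:,2:]
    s=s*(1+c['k1']*(s**2).sum(1,keepdims=True)); K=np.array(c['intrinsics'])
    return s*[K[0,0],K[1,1]]+K[:2,2]
S={'L':[(-1,1,-1,540,122),(-1,1,1,545,100),(1,1,1,690,40),(1,1,-1,690,60),(1,-1,1,675,28),(-1,-1,1,532,88)],
'R':[(-1,-1,1,115,298),(-1,1,1,130,312),(1,-1,1,308,214),(1,1,1,325,230),(-1,1,-1,133,335),(1,1,-1,325,250)]}
T={'L':[(1,1,1,128,275),(1,-1,1,128,322),(-1,1,1,314,225),(-1,-1,1,314,272)],'R':[(1,1,1,548,155),(1,-1,1,548,198),(-1,1,1,722,108),(-1,-1,1,722,157)]}
def pts(p,b,A):
    x,y,psi,zL,zR=p; z=zL if b=='L' else zR; off=.103 if b=='L' else -.103
    A=np.array(A,float); X=.007*A[:,1]; Y=.045*A[:,0]+off
    return np.c_[x+np.cos(psi)*X-np.sin(psi)*Y, y+np.sin(psi)*X+np.cos(psi)*Y, z+.007*A[:,2]]
def res(p,d=False):
    r=[]
    for b in 'LR':
        A=np.array(S[b],float); r.append(proj('scene',pts(p,b,A))-(A[:,3:]/3.7+[130,80]-.36))
        A=np.array(T[b],float); r.append(proj('top',pts(p,b,A))-(A[:,3:]/[3,6]+[230,220]-.4))
    return r if d else np.vstack(r).ravel()
f=least_squares(res,[.45,0,0,.25,.25],loss='soft_l1')
p=f.x;print(np.round(p,4),'yaw deg',np.degrees(p[2]))
for r in res(p,True): print(np.round(r,1).tolist())
for b in'LR':print(b,pts(p,b,[[0,0,0]]))
E
python3 fit.py
```

```text
[ 0.5396 -0.0582  0.1451  0.2616  0.2509] yaw deg 8.316478492033266
[[1.6, 1.9], [-0.1, 0.1], [0.9, -1.5], [0.8, 0.6], [-0.9, -0.9], [-2.4, 0.3]]
[[-2.0, -0.7], [-0.8, 1.4], [-1.1, -1.1], [0.2, 0.9]]
[[-2.7, 0.3], [-1.4, 0.6], [-1.1, -1.3], [-0.1, -2.0], [-0.4, 2.7], [1.0, 0.6]]
[[-1.4, -0.6], [0.1, 1.7], [-0.3, -1.2], [1.4, 0.0]]
L [[0.52466137 0.04367906 0.26156692]]
R [[ 0.55445737 -0.16015469  0.25093053]]
```

```bash
python3 -c "
import station;print([n for n in dir(station) if n[0]!='_']);print(getattr(station,'finger_overhang',None))"
```

```text
['Unreachable', 'camera', 'close_job', 'finger_overhang', 'outline_of', 'sense']
0.014
```

>>> step_arm([
  [[0,0,0.12,0,0,0,1],[0,0,0.12,0,0,0,1],[0,0,0.12,0,0,0,1],[0.306,0.386,0.12,0,0,73.8,1],[0.306,0.386,0.12,0,0,73.8,1],[0.306,0.386,0.12,0,0,73.8,1],[0.306,0.386,0.12,0,0,73.8,1],[0.306,0.386,0.12,0,0,73.8,1],[0.306,0.386,0.12,0,0,73.8,1],[0.306,0.386,0.12,0,0,73.8,1],[0.306,0.386,0.12,0,0,73.8,1],[0.306,0.386,0.12,0,0,73.8,1]],
])

```text
t: 1.5
tool_pos: [0.4822, -0.2505, 0.3569]
ee_rot: [3.141, -0.0, -0.013]
wrist_force: [0.4, -0.7, -0.1]
finger_gap: 0.0881
```

>>> step_arm([
  [[0.05,0.065,0,0,0,5,1],[0.05,0.065,0,0,0,5,1],[0.05,0.065,0,0,0,5,1],[0.05,0.065,0,0,0,5,1]],
])

```text
t: 1.83
tool_pos: [0.5322, -0.1855, 0.3565]
ee_rot: [3.142, 0.0, 0.072]
wrist_force: [0.9, -1.1, -0.1]
finger_gap: 0.0878
```

Run:
```python
from h import *
import pickle
s=sense();c=camera('wrist');save(c,'w1.png');pickle.dump((s,c),open('w1.pkl','wb'));print(s['tool_pos'],np.degrees(s['ee_rot']),c['mount'],c['intrinsics'],c['k1'],[(d['p'],d['rect']) for d in outline_of(c,'right_handle')])
```

```text
[ 0.53223969 -0.1854648   0.35649891] [1.79999857e+02 1.43949859e-02 4.13483648e+00] [[ 9.99998427e-01  1.41193699e-03 -1.07373398e-03 -1.59172316e-04]
 [-1.10518163e-03  9.69405792e-01  2.45461176e-01 -6.68276600e-02]
 [ 1.38745966e-03 -2.45459603e-01  9.69405827e-01 -1.48445628e-01]
 [ 0.00000000e+00  0.00000000e+00  0.00000000e+00  1.00000000e+00]] [[330.53105049   0.         318.93513635]
 [  0.         330.53105049 196.41725248]
 [  0.           0.           1.        ]] 0.0027824813738657698 [(0.68, [329.3, 45.4, 359.6, 264.6])]
```

View pics/w1.png

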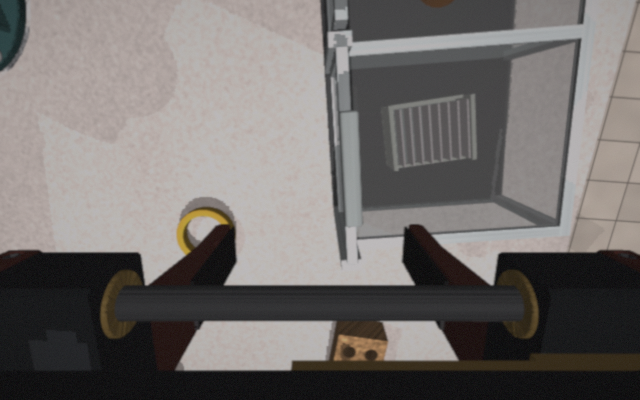

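The bar of the right sash runs from about (350,112) to (352,225) in the wrist picture, with the rack behind it at (433,130). I'll add this to the fit.

```bash
python3 - <<'E'
import cv2;i=cv2.imread('pics/w1.png');cv2.imwrite('pics/w1z.png',cv2.resize(i[20:275,300:400],None,fx=4,fy=2.3,interpolation=cv2.INTER_CUBIC))
E
cat > fit2.py <<'E'
from fit import *
from scipy.spatial.transform import Rotation as Ro
s,c=pickle.load(open('w1.pkl','rb'))
def projw(P):
    R=Ro.from_euler('xyz',s['ee_rot']).as_matrix(); q=(np.asarray(P)-s['tool_pos'])@R
    M=np.array(c['mount']); q=(q-M[:3,3])@M[:3,:3]; u=q[:,:2]/q[:,2:]; u=u*(1+c['k1']*(u**2).sum(1,keepdims=True));K=np.array(c['intrinsics'])
    return u*[K[0,0],K[1,1]]+K[:2,2]
if __name__=='__main__':
    A=[(1,-1,1),(1,1,1),(-1,-1,1),(-1,1,1)]
    print(projw(pts(p,'R',A)))
E
python3 fit2.py | tail -4
```

```text
[[338.63427769 111.04101058]
 [357.9830547  109.6007002 ]
 [345.15065303 228.39207374]
 [362.87016974 227.19823294]]
```

View pics/w1z.png

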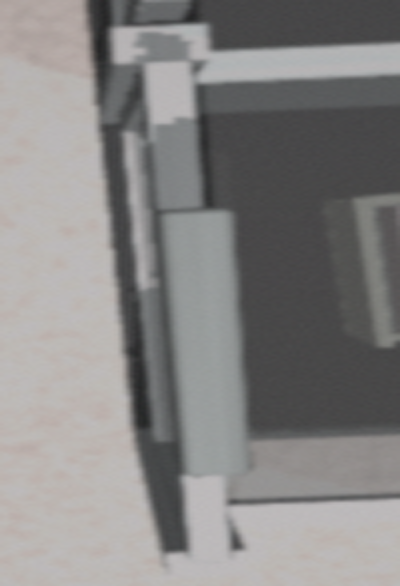

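>>> step_arm([
  [[0.0225,0.0255,0,0,0,4,1],[0.0225,0.0255,-0.03,0,0,4,1],[0.0225,0.0255,-0.06,0,0,4,1],[0.0225,0.0255,-0.085,0,0,4,1],[0.0225,0.0255,-0.1,0,0,4,1],[0.0225,0.0255,-0.105,0,0,4,1],[0.0225,0.0255,-0.11,0,0,4,1],[0.0225,0.0255,-0.112,0,0,4,1],[0.0225,0.0255,-0.112,0,0,4,1]],
])

```text
t: 2.68
tool_pos: [0.554, -0.1627, 0.2453]
ee_rot: [3.141, -0.001, 0.137]
wrist_force: [-0.4, -1.1, 0.3]
finger_gap: 0.0878
```

Run:
```python
from h import *
s=sense();print(s['tool_pos'],np.degrees(s['ee_rot']),s['wrist_force'])
c=camera('wrist');save(c,'w2.png');c=camera('scene');save(c,'s2.png')
i=cv2.imread('pics/s2.png');cv2.imwrite('pics/s2z.png',cv2.resize(i[60:260,100:350],None,fx=3,fy=3))
```

```text
[ 0.55400343 -0.16266968  0.24531362] [ 1.79961309e+02 -4.91775958e-02  7.84743635e+00] [-0.3860872  -1.12156429  0.27192434]
```

View pics/w2.png

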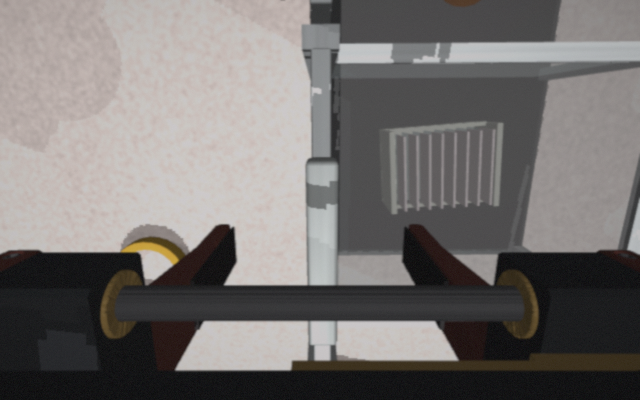

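View pics/s2z.png

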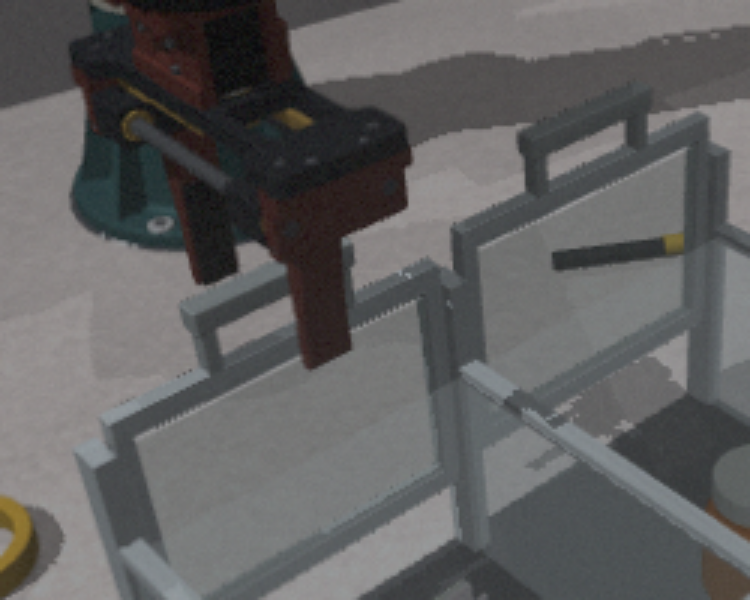

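Run:
```python
import numpy as np
from fit2 import *
import fit2
fit2.s={'tool_pos':np.array([ 0.5540, -0.16267,0.2453]),'ee_rot':np.radians([179.96,-.05,7.85])}
for z in(.24,.245,.25,.255):
    q=p.copy();q[4]=z; q[2]=np.radians(8)
    print(z,np.round(fit2.projw(pts(q,'R',[(1,-1,1),(1,1,1),(-1,-1,1),(-1,1,1)])).ravel()))
```

```text
[ 0.5396 -0.0582  0.1451  0.2616  0.2509] yaw deg 8.316478492033266
[[1.6, 1.9], [-0.1, 0.1], [0.9, -1.5], [0.8, 0.6], [-0.9, -0.9], [-2.4, 0.3]]
[[-2.0, -0.7], [-0.8, 1.4], [-1.1, -1.1], [0.2, 0.9]]
[[-2.7, 0.3], [-1.4, 0.6], [-1.1, -1.3], [-0.1, -2.0], [-0.4, 2.7], [1.0, 0.6]]
[[-1.4, -0.6], [0.1, 1.7], [-0.3, -1.2], [1.4, 0.0]]
L [[0.52466137 0.04367906 0.26156692]]
R [[ 0.55445737 -0.16015469  0.25093053]]
0.24 [304. 158. 336. 158. 306. 333. 334. 333.]
0.245 [304. 159. 336. 159. 306. 340. 334. 340.]
0.25 [303. 161. 337. 161. 306. 347. 335. 347.]
0.255 [303. 163. 338. 163. 305. 354. 335. 354.]
```

>>> step_arm([
  [[0.001,0,-0.002,0,0,0,1],[0.001,0,-0.002,0,0,0,-1],[0.001,0,-0.002,0,0,0,-1],[0.001,0,-0.002,0,0,0,-1],[0.001,0,-0.002,0,0,0,-1],[0.001,0,-0.002,0,0,0,-1],[0.001,0,-0.002,0,0,0,-1],[0.001,0,-0.002,0,0,0,-1],[0.001,0,-0.002,0,0,0,-1],[0.001,0,-0.002,0,0,0,-1],[0.001,0,-0.002,0,0,0,-1],[0.001,0,-0.002,0,0,0,-1]],
])

```text
t: 3.78
tool_pos: [0.5548, -0.1618, 0.2426]
ee_rot: [-3.142, 0.0, 0.138]
wrist_force: [0.2, 0.5, 0.3]
finger_gap: 0.018
```

>>> step_arm([
  [[0,0,0,0,0,0,-1],[0,0,0,0,0,0,-1],[0,0,0,0,0,0,-1],[0,0,0,0,0,0,-1],[0,0,0,0,0,0,-1]],
])

```text
t: 4.2
tool_pos: [0.5553, -0.1617, 0.2426]
ee_rot: [3.142, -0.001, 0.138]
wrist_force: [2.6, 0.2, -1.0]
finger_gap: 0.0142
```

Gripped (gap 14.2 mm). Next I pull it down most of the way.

>>> step_arm([
  [[0,0,-0.005,0,0,0,-1],[0,0,-0.01,0,0,0,-1],[0,0,-0.015,0,0,0,-1],[0,0,-0.02,0,0,0,-1],[0,0,-0.025,0,0,0,-1],[0,0,-0.03,0,0,0,-1],[0,0,-0.034,0,0,0,-1],[0,0,-0.038,0,0,0,-1],[0,0,-0.042,0,0,0,-1],[0,0,-0.044,0,0,0,-1],[0,0,-0.046,0,0,0,-1],[0,0,-0.046,0,0,0,-1]],
])

```text
t: 5.2
tool_pos: [0.5552, -0.1617, 0.196]
ee_rot: [-3.142, -0.001, 0.138]
wrist_force: [5.8, 2.2, -0.9]
finger_gap: 0.014
```

>>> step_arm([
  [[0,0,-0.001,0,0,0,-1],[0,0,-0.002,0,0,0,-1],[0,0,-0.003,0,0,0,-1],[0,0,-0.004,0,0,0,-1],[0,0,-0.005,0,0,0,-1],[0,0,-0.005,0,0,0,-1]],
])

```text
t: 5.7
tool_pos: [0.5552, -0.1618, 0.1914]
ee_rot: [3.142, -0.001, 0.138]
wrist_force: [5.0, 2.6, 2.1]
finger_gap: 0.0138
```

>>> step_arm([
  [[0,0,-0.001,0,0,0,-1],[0,0,-0.002,0,0,0,-1],[0,0,-0.003,0,0,0,-1],[0,0,-0.003,0,0,0,-1]],
])

```text
t: 6.03
tool_pos: [0.5552, -0.1618, 0.1884]
ee_rot: [3.142, -0.001, 0.138]
wrist_force: [4.9, 2.4, 1.5]
finger_gap: 0.0137
```

Run:
```python
from h import *
c=camera('scene');save(c,'s3.png')
i=cv2.imread('pics/s3.png');cv2.imwrite('pics/s3z.png',cv2.resize(i[60:260,100:350],None,fx=3,fy=3))
```

```text
(no output)
```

View pics/s3z.png

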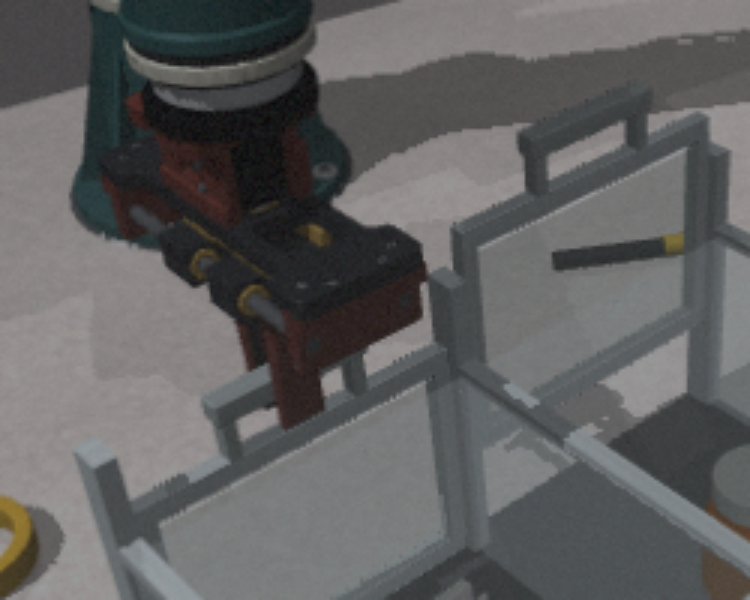

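The sash is following the gripper. I keep lowering until it meets the stop.

>>> step_arm([
  [[0,0,-0.001,0,0,0,-1],[0,0,-0.002,0,0,0,-1],[0,0,-0.003,0,0,0,-1],[0,0,-0.003,0,0,0,-1]],
])

```text
t: 6.42
tool_pos: [0.5553, -0.1618, 0.1878]
ee_rot: [3.141, -0.001, 0.138]
wrist_force: [-0.1, 4.7, 19.4]
finger_gap: 0.0141
```

>>> step_arm([
  [[0,0,0.002,0,0,0,-1],[0,0,0.002,0,0,0,1],[0,0,0.002,0,0,0,1],[0,0,0.002,0,0,0,1],[0,0,0.002,0,0,0,1],[0,0,0.002,0,0,0,1],[0,0,0.002,0,0,0,1],[0,0,0.002,0,0,0,1],[0,0,0.002,0,0,0,1]],
])

```text
t: 7.17
tool_pos: [0.5547, -0.1618, 0.1876]
ee_rot: [-3.142, 0.0, 0.138]
wrist_force: [-0.4, 0.1, -0.1]
finger_gap: 0.0636
```

>>> step_arm([
  [[0,0,0.01,0,0,0,1],[0,0,0.03,0,0,0,1],[0,0,0.07,0,0,0,1],[0,0,0.11,0,0,0,1],[0,0,0.15,0,0,0,1],[0,0,0.17,0,0,0,1],[-0.029,0.205,0.17,0,0,0,1],[-0.029,0.205,0.17,0,0,0,1],[-0.029,0.205,0.17,0,0,0,1],[-0.029,0.205,0.17,0,0,0,1],[-0.029,0.205,0.17,0,0,0,1],[-0.029,0.205,0.17,0,0,0,1]],
])

```text
t: 8.17
tool_pos: [0.5241, 0.0496, 0.3588]
ee_rot: [-3.138, -0.001, 0.144]
wrist_force: [-0.3, 0.9, -0.8]
finger_gap: 0.0876
```

Run:
```python
from h import *
s=sense();print(s['tool_pos'],np.degrees(s['ee_rot']),s['wrist_force'])
c=camera('wrist');save(c,'w4.png');c=camera('scene');save(c,'s4.png')
i=cv2.imread('pics/s4.png');cv2.imwrite('pics/s4z.png',cv2.resize(i[60:260,100:350],None,fx=3,fy=3))
```

```text
[0.52407778 0.04956705 0.3587714 ] [-1.79793821e+02 -4.18317692e-02  8.22854921e+00] [-0.30712544  0.88320874 -0.75555886]
```

View pics/w4.png

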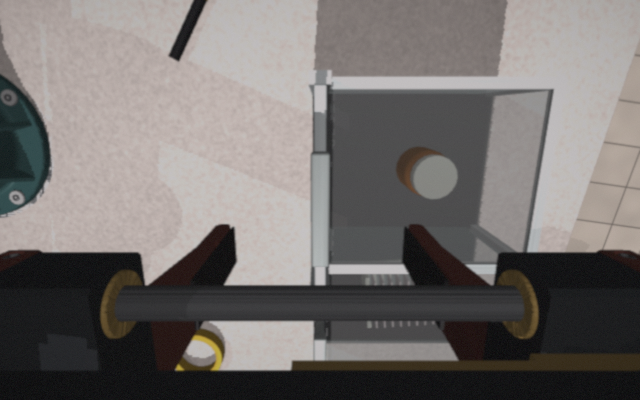

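View pics/s4z.png

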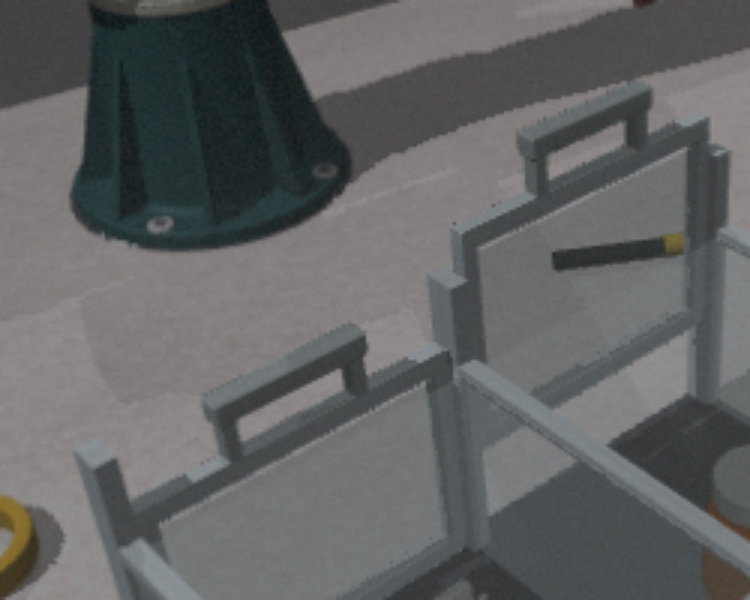

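>>> step_arm([
  [[0,0,-0.03,0,0,0,1],[0,0,-0.06,0,0,0,1],[0,0,-0.08,0,0,0,1],[0,0,-0.09,0,0,0,1],[0,0,-0.097,0,0,0,1],[0,0,-0.1,0,0,0,1],[0,0,-0.102,0,0,0,1],[0,0,-0.102,0,0,0,1],[0,0,-0.102,0,0,0,1]],
])

```text
t: 9.02
tool_pos: [0.5266, 0.043, 0.2566]
ee_rot: [3.141, -0.002, 0.138]
wrist_force: [1.1, 0.5, 0.0]
finger_gap: 0.0883
```

Run:
```python
from h import *
s=sense();print(s['tool_pos'],np.degrees(s['ee_rot']),s['wrist_force'])
c=camera('wrist');save(c,'w5.png')
import fit2
from fit2 import pts,p
fit2.s=s
for z in(.245,.25,.255,.26,.265):
    q=p.copy();q[3]=z; q[2]=np.radians(8)
    print(z,np.round(fit2.projw(pts(q,'L',[(1,-1,1),(1,1,1),(-1,-1,1),(-1,1,1)])).ravel()))
```

```text
[0.52661368 0.04299604 0.25662904] [ 1.79979194e+02 -9.81061881e-02  7.90020686e+00] [1.13373309 0.54447103 0.03364682]
[ 0.5396 -0.0582  0.1451  0.2616  0.2509] yaw deg 8.316478492033266
[[1.6, 1.9], [-0.1, 0.1], [0.9, -1.5], [0.8, 0.6], [-0.9, -0.9], [-2.4, 0.3]]
[[-2.0, -0.7], [-0.8, 1.4], [-1.1, -1.1], [0.2, 0.9]]
[[-2.7, 0.3], [-1.4, 0.6], [-1.1, -1.3], [-0.1, -2.0], [-0.4, 2.7], [1.0, 0.6]]
[[-1.4, -0.6], [0.1, 1.7], [-0.3, -1.2], [1.4, 0.0]]
L [[0.52466137 0.04367906 0.26156692]]
R [[ 0.55445737 -0.16015469  0.25093053]]
0.245 [302. 159. 332. 159. 304. 328. 330. 328.]
0.25 [301. 161. 332. 161. 304. 334. 331. 334.]
0.255 [301. 162. 333. 162. 303. 341. 331. 341.]
0.26 [300. 164. 333. 164. 303. 348. 331. 348.]
0.265 [299. 166. 334. 166. 302. 355. 332. 355.]
```

View pics/w5.png

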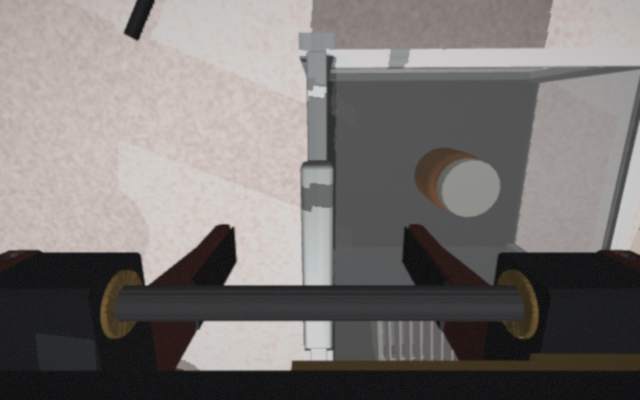

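The left bar is centred at column 318, rows 163–350, which puts it at z≈0.26. I close on it.

>>> step_arm([
  [[0,0,-0.002,0,0,0,-1],[0,0,-0.002,0,0,0,-1],[0,0,-0.002,0,0,0,-1],[0,0,-0.002,0,0,0,-1],[0,0,-0.002,0,0,0,-1],[0,0,-0.002,0,0,0,-1],[0,0,-0.002,0,0,0,-1],[0,0,-0.002,0,0,0,-1],[0,0,-0.002,0,0,0,-1],[0,0,-0.002,0,0,0,-1],[0,0,-0.002,0,0,0,-1],[0,0,-0.002,0,0,0,-1]],
])

```text
t: 10.07
tool_pos: [0.5257, 0.0432, 0.2536]
ee_rot: [3.142, 0.0, 0.138]
wrist_force: [0.7, 0.7, 0.0]
finger_gap: 0.014
```

>>> step_arm([
  [[0,0,0,0,0,0,-1],[0,0,0,0,0,0,-1],[0,0,0,0,0,0,-1],[0,0,0,0,0,0,-1],[0,0,0,0,0,0,-1]],
])

```text
t: 10.48
tool_pos: [0.5257, 0.0432, 0.2536]
ee_rot: [3.142, 0.0, 0.138]
wrist_force: [-1.1, 0.2, 0.3]
finger_gap: 0.0138
```

>>> step_arm([
  [[0,0,0.003,0,0,0,-1],[0,0,0.007,0,0,0,-1],[0,0,0.012,0,0,0,-1],[0,0,0.017,0,0,0,-1],[0,0,0.022,0,0,0,-1],[0,0,0.027,0,0,0,-1],[0,0,0.031,0,0,0,-1],[0,0,0.035,0,0,0,-1],[0,0,0.038,0,0,0,-1],[0,0,0.04,0,0,0,-1],[0,0,0.041,0,0,0,-1],[0,0,0.041,0,0,0,-1]],
])

```text
t: 11.48
tool_pos: [0.5257, 0.0432, 0.295]
ee_rot: [3.142, 0.0, 0.138]
wrist_force: [0.6, -0.3, -6.4]
finger_gap: 0.0137
```

>>> step_arm([
  [[0,0,0.001,0,0,0,-1],[0,0,0.002,0,0,0,-1],[0,0,0.003,0,0,0,-1],[0,0,0.003,0,0,0,-1]],
])

```text
t: 11.82
tool_pos: [0.5256, 0.0432, 0.2971]
ee_rot: [-3.141, 0.001, 0.138]
wrist_force: [3.0, -1.3, -13.7]
finger_gap: 0.0134
```

>>> step_arm([
  [[0,0,0.001,0,0,0,-1],[0,0,0.002,0,0,0,-1],[0,0,0.002,0,0,0,-1],[0,0,0.002,0,0,0,-1]],
])

```text
t: 12.15
tool_pos: [0.5256, 0.0432, 0.2971]
ee_rot: [-3.141, 0.002, 0.138]
wrist_force: [7.9, -0.5, -28.0]
finger_gap: 0.0136
```

>>> step_arm([
  [[0,0,-0.002,0,0,0,-1],[0,0,-0.002,0,0,0,-1],[0,0,-0.002,0,0,0,1],[0,0,-0.002,0,0,0,1],[0,0,-0.002,0,0,0,1],[0,0,-0.002,0,0,0,1],[0,0,-0.002,0,0,0,1],[0,0,-0.002,0,0,0,1],[0,0,-0.002,0,0,0,1],[0,0,-0.002,0,0,0,1]],
])

```text
t: 12.98
tool_pos: [0.5258, 0.0432, 0.2978]
ee_rot: [-3.142, -0.0, 0.138]
wrist_force: [0.4, -0.5, -1.4]
finger_gap: 0.0633
```

>>> step_arm([
  [[0,0,0.01,0,0,0,1],[0,0,0.03,0,0,0,1],[0,0,0.06,0,0,0,1],[0,0,0.09,0,0,0,1],[0,0,0.12,0,0,0,1],[0,0,0.12,0,0,0,1],[0,0,0.12,0,0,0,1],[0,0,0.12,0,0,0,1]],
])

```text
t: 13.65
tool_pos: [0.5255, 0.0432, 0.4174]
ee_rot: [-3.142, 0.0, 0.138]
wrist_force: [0.4, -1.2, -0.2]
finger_gap: 0.0877
```

Run:
```python
from h import *
import pickle
s=sense();print(s['t'],s['tool_pos'],s['wrist_force'])
c=camera('scene');save(c,'s6.png');i=cv2.imread('pics/s6.png');cv2.imwrite('pics/s6z.png',cv2.resize(i[50:250,100:350],None,fx=3,fy=3))
c=camera('top');save(c,'t6.png')
from fit import proj,pts,p
q=p.copy();q[0]=.5403;q[3]=.305;q[4]=.195
for b in'LR':print(b,np.round((proj('scene',pts(q,b,[(-1,1,1),(1,1,1),(-1,1,-1),(1,1,-1)]))-[100,50])*3).tolist())
```

```text
13.65 [0.52550734 0.04322355 0.41738216] [ 0.43797113 -1.19081016 -0.21968941]
[ 0.5396 -0.0582  0.1451  0.2616  0.2509] yaw deg 8.316478492033266
[[1.6, 1.9], [-0.1, 0.1], [0.9, -1.5], [0.8, 0.6], [-0.9, -0.9], [-2.4, 0.3]]
[[-2.0, -0.7], [-0.8, 1.4], [-1.1, -1.1], [0.2, 0.9]]
[[-2.7, 0.3], [-1.4, 0.6], [-1.1, -1.3], [-0.1, -2.0], [-0.4, 2.7], [1.0, 0.6]]
[[-1.4, -0.6], [0.1, 1.7], [-0.3, -1.2], [1.4, 0.0]]
L [[0.52466137 0.04367906 0.26156692]]
R [[ 0.55445737 -0.16015469  0.25093053]]
L [[528.0, 95.0], [652.0, 45.0], [529.0, 120.0], [652.0, 69.0]]
R [[213.0, 440.0], [366.0, 363.0], [218.0, 463.0], [369.0, 385.0]]
```

View pics/s6z.png

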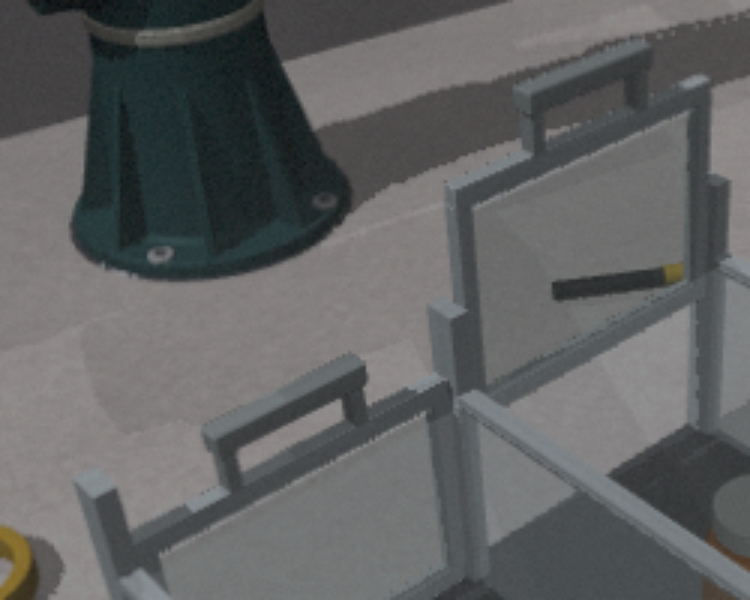

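View pics/t6.png

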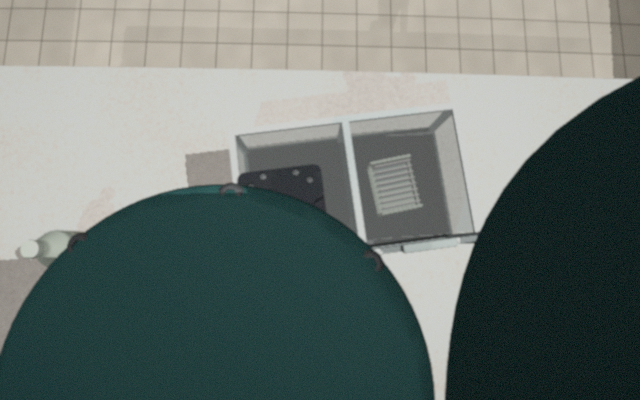

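```bash
python3 -c "
from station import *
print(close_job())"
```

```text
the job is handed in; nothing more can be done
None
```

I shut the right (-y) sash, the bay with the slide rack, then raised the left (+y) sash, the bay with the jar, to its top stop. The job was handed in at about 13.8 s.

- **Right sash:** I gripped the bar and lowered it until it stopped moving at TCP z = 0.188, with about 19 N pushing back.
- **Left sash:** I lifted the bar 43 mm, to TCP z = 0.297. There the force rose from 14 to 28 N with no further movement, so it was at the stop. I took off some of the load before letting go of each bar.
- **After release:** the scene picture shows both sashes staying where I left them. The arm was clear, holding at z = 0.417.
- **Rack and jar:** the arm never touched either. The final top view shows the rack in its original place. The arm hid the jar in that view, and only the jar's edge shows in my last crop of the scene picture.
- **Small disagreement:** both bars sit about 2–3 pixels lower in the scene picture than the stated heights predict. The gap between them fits the stated 110 mm travel to about 1 mm, so I put it down to bias in my camera fit.

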